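# Clamp the lamp's control unit and reset it with the stylus

### The arm

A 6-joint arm with a two-finger parallel gripper is mounted at the origin on the work surface. World frame = base frame: x ahead of the robot, y to its left, z up, the work surface at z = 0. Lengths are in mm, angles in rad, forces in N, time in s.
With the tool pointing down it reaches from about 350 to 975 mm from the base axis. Payload 7.1 kg.
Tool frame: the origin (TCP) lies at the very end of the fingers, on their centre line; the grasp point (between the pads) lies 19 mm behind it (ctrl.tcp_to_grasp is the distance from the TCP to the grasp point, in mm); z points along the fingers, x is the direction in which the jaws open and shut, and the axes are right-handed (so a half turn about z gives the same grasp; the last joint's range is limited). The gripper opens to 88 mm and grips with 3 to 60 N. Pads are 20 mm wide; open, the fingers measure 115 mm over their backs; the gripper's body (75 mm by 178 mm) begins 61 mm behind the grasp point.
Start: joints at [1.084, 0.423, 1.63, -0, 1.089, -0.019], TCP at [281.795, 557.85, 222.675] pointing down, gripper open.
Joint ranges: [-3, 3], [-0.9, 2.11], [0.09, 2.58], [-1.31, 4.45], [0.11, 2.69], [-2.54, 2.54]. Speed limits (rad/s): [2.39, 2.39, 3.01, 3.14, 3.14, 3.14].

### API

Orientations are given as a rotation vector (axis times angle).
In Python, from workcell import get_obs, viewer, ctrl, masks_of gives the robot as it stands. The module is installed in compiled form; this text tells all that it offers.
- The arm moves only by the shell command python3 -m inch 'ROWS'. ROWS is JSON, a list of rows, each an object of numbers: "tx", "ty", "tz": the shift along the tool's x, y, z in cm; "ax", "ay", "az": the turn, a rotation vector about the tool's x, y, z in degrees; "jaw": the opening, from 0 (shut) to 1 (fully open). In form: [{"tx": .., "ty": .., "tz": .., "ax": .., "ay": .., "az": .., "jaw": ..}, ...]. A call has 1 to 12 rows; each row shifts and turns the commanded pose from where the row before left it, along the tool's axes as they then stand; what a row does not reach is not made up. A row lasts 1/8 s, in which the tool goes at most 62.5 mm and 10.7 degrees, less where a joint would pass 70% of its speed; a pose out of reach is approached as far as the arm can. A call is refused whole if a number of a shift passes 6.25 or a number of a turn 10.7, either way. A call with a gripper value outside its range is refused whole. The fingers move at their own pace and stop on an object; the grip force is fixed at half the most. Time passes only in rows, so rows that do not move let the fingers close. It gives the time, the measured TCP pose, the force and the opening at its end, in the units of the state.
- get_obs(): the state, without advancing time (a new reading comes with each control period).
- viewer.get_image(name): name is "side" or "top"; returns (picture, depth): 400x640x3 uint8, red, green, blue; 400x640 float32, mm along the optical axis (not along the pixel's ray), 0 where there is no reading.
- viewer.get_calibration(name): a dict with "fx", "fy", "cx", "cy" (pixels), "distortion" ([k1, k2, p1, p2, k3] as OpenCV has them; the pictures are not rectified), "rvec" (rotation vector, rad) and "tvec" (3), from world to camera coordinates, as OpenCV has them. Camera axes: x right, y down, z forward; pixel columns grow to the right and rows downward; lengths in mm; the calibration is good to about 2 mm. A picture is of the moment at which its call begins. get_calibration takes no time and is no camera call.
- ctrl.close_job(): hands the job in, once; it reports no verdict.
Trained networks look in the newest picture that a camera, given by its name, has taken for a name from the list of things; names that differ only in an ending like _2 or _b are one class to them, and where a whole thing is asked for, a point or a joint stands for the part that bears it (a point fixed in the world has none). Each returns a list of dicts, best first, with "score" (0 to 1); they miss things now and then, are a little off and sometimes report something else, mostly with a low value. They report only what shows in the picture. A call takes as long as a camera call. They do not tell look-alikes from the thing itself.
- masks_of(camera, thing): "pixels" (400x640 bool, what is visible of it) and "location" ([column, row] in pixels, amid what is visible of it).
The state is a dict: "t": time; "qpos": joint angles; "qvel": joint speeds; "joint_torque": joint torques, N m; "ee_pos": TCP position; "orientation": TCP orientation; "ft_force": force on the tool from outside, world axes, zero at the start; "moment": the same for the moment, N m; "width": finger opening in mm.
Only numpy, scipy, OpenCV 4.12 (cv2) and the standard library are available. Lean on these libraries where they do the work, as an engineer would, in place of code of your own. Each camera call takes 0.05 s, during which the arm holds its last target. There are 200 camera calls.

### The job

The lamp's control unit lies in the wooden jig: swing the toggle clamp over centre so that its rubber foot holds the unit down, then take the slim stylus from the pen stand and, while the unit is clamped, press the recessed reset button in its sloping face all the way in with the stylus tip, without forcing it. Finally put the stylus back upright in the hole it came from and swing the clamp fully back open. Leave the unit lying in the jig and do not shift the lamp, jar, coaster or marker.

Things in the scene. Friction and masses are not known exactly. Their poses are not given: they have to be found in the camera images.
- jig: Fixed plywood board 210 x 120 x 12 mm. Origin: centre of its underside, on the table; x along its length from the unit's end (-x) to the clamp's end (+x), z up. A low fence (top 20 mm above the table) frames the unit with 2 mm play. Two steel cheeks (34 mm in x, outer faces at y = +-21 mm, centred at x = +45 mm, up to z = 97 mm) carry the clamp's hinge.
- nest (a point): Where the unit's underside centre belongs: on the board, 45 mm from the jig's centre towards -x of the jig, 12 mm above the table.
- clamp_pivot (a point): Hinge centre of the clamp, at (45, 0, 85) mm in the jig's frame. The hinge line is the jig's y axis.
- clamp_grip (a point): Middle of the crossbar of the clamp's steel U-shaped handle: a bar 10 mm thick along the jig's y, 66 mm clear between the handle's two side rods, 110 mm from the hinge line. Open: the handle leans back (+x of the jig), 71 degrees from vertical. Clamped: it stands up, leaning 15 degrees towards -x of the jig.
- clamp (a joint): Angle of the clamp lever in rad: 0 = fully open (handle lying back, clamping arm up), 1.5 = foot pressing on the unit. A spring makes it over-centre: below about 0.85 it pulls open, above that it pulls shut; about 7 N at the crossbar moves it.
- clamp_foot: Rubber foot (18 mm across) at the end of the 65 mm clamping arm that is fixed to the handle at about a right angle. Its origin lies on the clamp's hinge line, not at the foot. When clamped it presses on the unit's flat deck.
- unit: Loose white plastic wedge-shaped control unit, 90 (x) x 70 (y) mm, 250 g. Origin: centre of its underside; axes like the jig's. Its front (-x) is 16 mm high; from there a face slopes up at 35 degrees from horizontal over 50 mm of x; then a flat deck, 51 mm high and 40 mm long.
- reset_mouth (a point): Centre of the mouth of the 15 mm round hole in the sloping face, at (-20, 0, 33.5) mm in the unit's frame. The hole runs square to the sloping face, so its axis leans 35 degrees from vertical: pressing goes in the direction (0.574, 0, -0.819) in the unit's frame.
- reset: The grey reset button, 13.6 mm across, at the bottom of the hole; its origin is the centre of the cap's outer face, 10 mm below the mouth along the hole when out, 14 mm when fully pressed (spring, 5 N).
- stand: Fixed dark-wood pen stand 60 (x) x 120 (y) x 45 (z) mm. Origin: centre of its underside. Two vertical through holes, 13 mm across, at y = -25 and +25 mm of its frame.
- stylus: Loose aluminium stylus of 40 g standing in one of the stand's holes. Origin on its axis at the underside of its collar (24 mm across, 5 mm thick), which rests on the stand's top; z along the axis, up. Above the collar a round grip 11 mm across reaches to 62 mm; below the collar a shank 6 mm across.
- stylus_tip (a point): Flat tip of the stylus's shank, 40 mm below the stylus's origin along its axis.
- marker: Bystander: marker standing in the stand's other hole; like the stylus but with a thicker grip, 20 mm across, and a 10 mm shank. Origin at the underside of its collar.
- lamp: Bystander: battery lamp, round base 110 mm across, shade 120 mm across, 215 mm tall. Origin: centre of its underside.
- jar: Bystander: green glass candy jar with cap, 76 mm across, 110 mm tall. Origin: centre of its underside.
- coaster: Bystander: white ceramic coaster, 96 mm across, 8 mm thick. Origin: centre of its underside.
Not all that is in view belongs to the job. Leave any orange or yellow look-alike of the stylus alone.

How it is judged (in metres and radians):
On the way, in this order (a step that is already met when the one before it is completed fails the run):
1. the clamp is over centre and its foot presses on the unit in its nest (value of joint clamp above 1.42 rad and contact force between clamp_foot and unit above 3 N and distance between unit and nest below 0.007 m), for 0.2 s.
2. with the unit clamped, the stylus presses the reset button in (distance between reset and reset_mouth above 0.0132 m and contact force between stylus and reset above 1 N and value of joint clamp above 1.42 rad), for 0.1 s.
At the end, for the whole second after the job is handed in: the clamp is back open (below 0.2 rad of its open stop), the stylus stands upright (within 7 degrees) within 8 mm of where it started in its hole, the unit lies flat in the jig within 7 mm of its nest point, the button has sprung back out, all at rest (value of joint clamp below 0.2 rad and distance of stylus from where it was at the start of the episode below 0.008 m and angle between stylus's own z axis and vertical below 0.12 rad and linear speed of each of stylus, unit below 0.02 m/s and distance between unit and nest below 0.007 m and angle between unit's own z axis and vertical below 0.06 rad and distance between reset and reset_mouth below 0.011 m); the robot touches nothing.
It fails at once if the reset button is pressed while the clamp is not holding the unit (distance between reset and reset_mouth above 0.012 m and value of joint clamp below 1.3 rad).
It fails at once if the button is forced (over 40 N) (contact force between stylus and reset above 40 N).
It fails at once if the unit comes out of its nest (distance between unit and nest above 0.015 m).
It fails at once if a bystander is shifted by more than 15 mm (distance of any of lamp, jar, coaster, marker from where it was at the start of the episode above 0.015 m).
It also fails if it takes over 72 s, if anything falls off the work surface, if the arm or the gripper's body presses on something with over 40 N, if the wrist force passes 120 N, or if a joint passes its speed limit or range.

## Working session

There is one attempt and no reset: what is moved stays moved. The work goes in short steps, Python scripts to look and compute and a shell command to move; the robot and the scene stay as the last step left them, time stands still between calls to the robot, and variables do not carry over. Pictures are saved under pics/ and viewed, about 8 in all and at most 12, crops included, and the job is handed in when it is done.

```bash
mkdir -p pics; ls; python3 - <<'E'
from workcell import *
import cv2,numpy as np
ims=[]
for n in("side","top"):
    im,d=viewer.get_image(n); np.savez(f"/tmp/{n}0.npz",im=im,d=d)
    cv2.imwrite(f"pics/{n}0.png",im[:,:,::-1])
    c=viewer.get_calibration(n);print(n,{k:np.round(v,4).tolist() for k,v in c.items()})
    R=cv2.Rodrigues(np.array(c["rvec"],float))[0];print("cam at",-R.T@np.array(c["tvec"]))
o=get_obs();print(o)
E
```

```text
pics
side {'fx': 369.5035, 'fy': 369.5035, 'cx': 314.9912, 'cy': 198.7334, 'distortion': [-0.0482, 0.0, 0.0, 0.0, 0.0], 'rvec': [2.2784, -0.5694, 0.2707], 'tvec': [-467.8772, 213.4651, 932.1679]}
cam at [ 144.89619385 -678.90554981  807.15913528]
top {'fx': 435.0028, 'fy': 435.0028, 'cx': 322.3396, 'cy': 197.9727, 'distortion': [0.0123, 0.0, 0.0, 0.0, 0.0], 'rvec': [2.175, -2.1501, 0.1077], 'tvec': [-24.6596, 517.1222, 1423.2829]}
cam at [ 362.07643501  -30.84736432 1470.27437701]
{'t': 0.1, 'qpos': array([ 1.08399422e+00,  4.23753010e-01,  1.63061250e+00, -1.56622033e-05,
        1.08861022e+00, -1.89907410e-02]), 'qvel': array([-9.86348238e-04, -2.14321089e-03,  1.73262415e-04, -2.04656673e-05,
        1.59671603e-03, -2.31558441e-03]), 'joint_torque': array([ 6.84077622e-04, -5.45610559e+01, -2.74324447e+01,  6.45228499e-02,
        1.87882979e-02, -9.30755633e-07]), 'ee_pos': array([281.57165047, 557.41143894, 221.98698465]), 'orientation': array([ 2.67521633e+00,  1.64570108e+00, -1.86022683e-03]), 'ft_force': array([ 0.57937241, -0.04075506,  0.6950059 ]), 'moment': array([0.03327169, 0.02204961, 0.04257669]), 'width': 87.94189059418702}
```

View pics/side0.png

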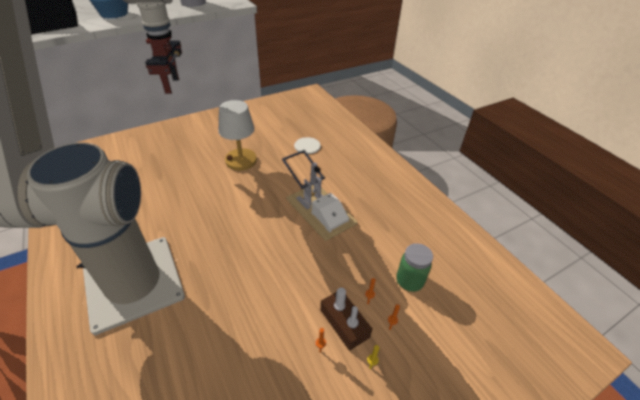

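View pics/top0.png

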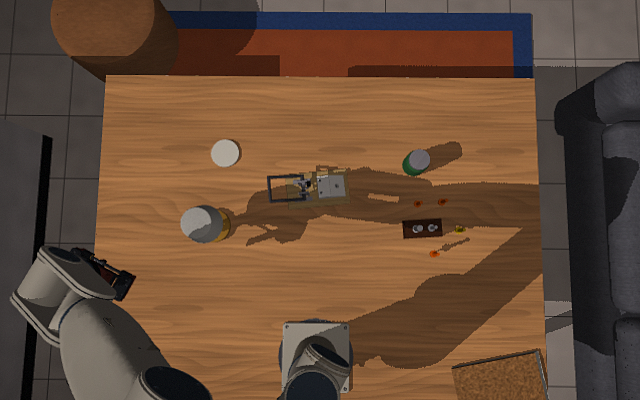

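Side view: the stand is at about (346,318) and holds two grey pens, at (340,297) and (353,315). The decoys are orange at (370,290), (393,316), (321,340) and yellow at (374,355). The clamp is at (312,180) and the unit at (330,212). In the top view the clamp handle points left (+y), the unit is at (331,186) and the stand at (422,228).

```bash
cat > h.py <<'E'
import cv2,numpy as np
from workcell import *
def cal(n):
    c=viewer.get_calibration(n)
    K=np.array([[c["fx"],0,c["cx"]],[0,c["fy"],c["cy"]],[0,0,1]],float)
    return K,np.array(c["distortion"],float),cv2.Rodrigues(np.array(c["rvec"],float))[0],np.array(c["tvec"],float)
def back(n,d,px):  # px Nx2 col,row -> world, by depth
    K,D,R,t=cal(n);px=np.asarray(px,float).reshape(-1,2)
    u=cv2.undistortPoints(px[:,None],K,D)[:,0]
    z=d[px[:,1].round().astype(int),px[:,0].round().astype(int)]
    return (np.c_[u,np.ones(len(u))]*z[:,None]-t)@R
def plane(n,px,h): # ray to z=h
    K,D,R,t=cal(n);px=np.asarray(px,float).reshape(-1,2)
    u=cv2.undistortPoints(px[:,None],K,D)[:,0];v=np.c_[u,np.ones(len(u))]@R;o=-R.T@t
    return o+v*((h-o[2])/v[:,2])[:,None]
def proj(n,P):
    K,D,R,t=cal(n);return cv2.projectPoints(np.asarray(P,float).reshape(-1,3),R,t,K,D)[0][:,0]
E
python3 - <<'E'
from h import *
ims=[]
for n,boxes in(("side",[(270,130,100,110),(300,260,120,110)]),("top",[(255,140,120,80),(380,190,110,80)])):
    z=np.load(f"/tmp/{n}0.npz")
    for x,y,w,h in boxes: ims.append(cv2.resize(z["im"][y:y+h,x:x+w],(400,300),interpolation=cv2.INTER_CUBIC))
cv2.imwrite("pics/crop0.png",np.vstack([np.hstack(ims[:2]),np.hstack(ims[2:])])[:,:,::-1])
viewer.get_image("side");viewer.get_image("top")
for n in("side","top"):
    d=np.load(f"/tmp/{n}0.npz")["d"]
    for th in("jig","unit","clamp_grip","stand","stylus","marker","lamp","jar","coaster"):
        for r in masks_of(n,th)[:3]:
            m=r["pixels"];ys,xs=np.nonzero(m);P=back(n,d,np.c_[xs,ys]);P=P[d[ys,xs]>0]
            print(n,th,round(r["score"],2),np.round(r["location"]),len(P),np.median(P,0).round(),np.percentile(P,3,0).round(),np.percentile(P,97,0).round())
            np.save(f"/tmp/{n}_{th}_{round(r['score']*100)}.npy",m)
E
```

```text
side jig 0.94 [310. 198.] 1601 [525.  37.  17.] [ 489. -102.    5.] [608. 146. 148.]
side unit 0.82 [329. 208.] 868 [548. -52.  49.] [517. -89.  21.] [588.  -6.  66.]
side clamp_grip 0.84 [310. 174.] 525 [543.  65. 108.] [499.  21.  -0.] [634. 229. 159.]
side clamp_grip 0.46 [310. 197.] 1605 [525.  36.  17.] [ 490. -102.    5.] [607. 145. 150.]
side clamp_grip 0.4 [415. 268.] 1334 [ 618. -339.   85.] [ 599. -363.    8.] [ 662. -302.  112.]
side stand 0.74 [344. 322.] 1481 [ 408. -364.   44.] [ 387. -409.    4.] [ 449. -293.   48.]
side stylus 0.67 [395. 317.] 134 [ 505. -412.   51.] [ 498. -419.   21.] [ 516. -400.  102.]
side stylus 0.58 [415. 270.] 1264 [ 616. -338.   85.] [ 599. -363.   11.] [ 656. -302.  112.]
side stylus 0.56 [371. 292.] 110 [ 496. -333.   63.] [ 491. -339.   42.] [ 505. -324.  103.]
side marker 0.77 [340. 297.] 173 [ 414. -329.   87.] [ 408. -334.   50.] [ 425. -318.  108.]
side lamp 0.8 [238. 132.] 1825 [417. 316. 157.] [371. 291.   6.] [468. 383. 216.]
side jar 0.82 [415. 268.] 1364 [ 618. -337.   85.] [ 599. -363.    7.] [ 664. -297.  112.]
side coaster 0.69
[... 396 characters left out ...]

top stand 0.91 [425. 230.] 614 [ 420. -345.   46.] [ 391. -405.   16.] [ 450. -289.   52.]
top stylus 0.6 [440. 201.] 35 [ 508. -406.   52.] [ 503. -414.   40.] [ 520. -402.  105.]
top stylus 0.43 [435. 256.] 54 [ 337. -377.   46.] [ 327. -394.   -0.] [ 347. -370.  104.]
top stylus 0.22 [329. 188.] 601 [556. -44.  58.] [522. -87.  25.] [591.  -4.  68.]
top marker 0.5 [419. 228.] 44 [ 418. -319.  104.] [ 411. -330.   51.] [ 425. -314.  111.]
top lamp 0.82 [203. 223.] 1476 [418. 323. 211.] [370. 291.  16.] [468. 378. 219.]
top jar 0.78 [417. 164.] 528 [ 629. -317.  108.] [ 601. -351.   23.] [ 664. -289.  116.]
top coaster 0.95 [225. 152.] 578 [673. 316.   9.] [633. 276.   2.] [715. 358.  15.]
```

View pics/crop0.png

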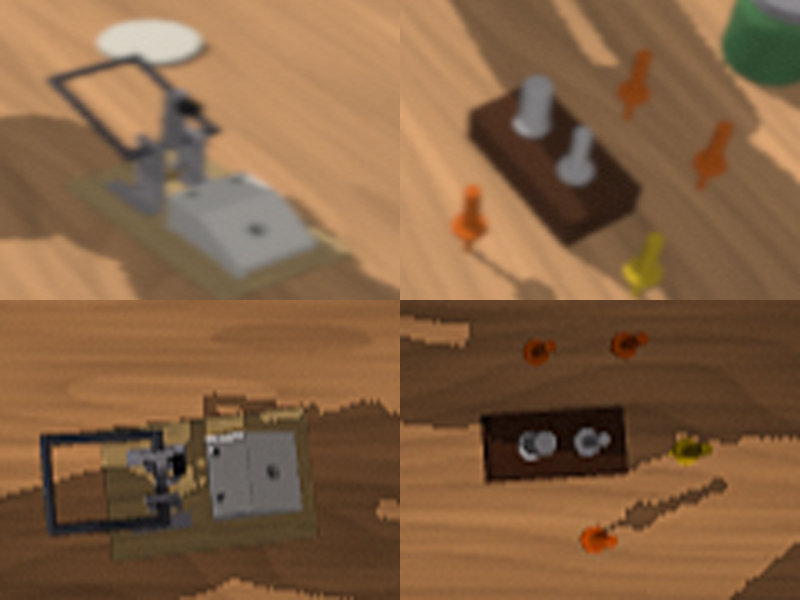

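The slim grip at side (353,315) / top (431,228) is the stylus. The thicker one at side (340,297) is the marker, and the orange and yellow pens are decoys. Next I'll fit the poses.

```bash
python3 - <<'E'
from h import *
import glob
C={}
for n in("side","top"):
    d=np.load(f"/tmp/{n}0.npz")["d"]
    def pts(th):
        f=sorted(glob.glob(f"/tmp/{n}_{th}_*.npy"))[-1];m=np.load(f);ys,xs=np.nonzero(m);k=d[ys,xs]>0
        return back(n,d,np.c_[xs,ys][k])
    def rect(P,l):
        r=cv2.minAreaRect(P[:,:2].astype(np.float32));print(n,l,len(P),np.round(r[0],1),np.round(r[1],1),round(r[2],1),"z",np.median(P[:,2]).round(1))
    P=pts("jig");rect(P[(P[:,2]>7)&(P[:,2]<17)],"board")
    P=pts("unit");rect(P[(P[:,2]>24)&(P[:,2]<72)],"unit");rect(P[(P[:,2]>59)&(P[:,2]<68)],"deck")
    P=pts("stand");rect(P[(P[:,2]>41)&(P[:,2]<49)],"standtop")
    P=pts("clamp_grip");Q=P[P[:,1]>135];Q=Q[Q[:,2]>90];rect(Q,"bar")
    # stylus/marker points: full crop near
    ys,xs=np.mgrid[190:400,300:460];xs=xs.ravel();ys=ys.ravel();A=back(n,d,np.c_[xs,ys])
    for nm,c in(("sty",(418,-371)),("mark",(416,-321))):
        k=(np.hypot(A[:,0]-c[0],A[:,1]-c[1])<18)&(A[:,2]>62)&(A[:,2]<125);B=A[k]
        print(n,nm,k.sum(),B.mean(0).round(1),B.min(0).round(),B.max(0).round(), "top", B[B[:,2]>B[:,2].max()-6].mean(0).round(1))
    for p in A[(A[:,2]>90)&(A[:,2]<106)&(A[:,0]<540)][::8]: print(p.round(),end=" ")
    print()
E
```

```text
side board 741 [552.9  94.3] [414.  145.5] 87.9 z 12.9
side unit 823 [554.7 -44.3] [71.5 94.6] 7.3 z 50.7
side deck 289 [551.9 -25.8] [69.4 55. ] 3.9 z 63.7
side standtop 1004 [ 419.5 -347.9] [ 61.7 120.6] 4.6 z 45.0
side bar 86 [535.9 145.3] [19.9 79.3] 89.8 z 124.4
side sty 72 [ 419.8 -375.5   90.2] [ 416. -379.   62.] [ 427. -369.  108.] top [ 420.9 -373.8  106.4]
side mark 150 [ 415.3 -326.7   92.5] [ 408. -334.   63.] [ 427. -314.  110.] top [ 417.7 -323.6  106.6]
[ 499. -324.  103.] [ 498. -330.  103.] [ 495. -328.   94.] [ 499. -334.   95.] [ 427. -324.  105.] [ 410. -319.   99.] [ 422. -331.  103.] [ 422. -332.  101.] [ 420. -332.   97.] [ 420. -332.   93.] [ 507. -404.  100.] [ 511. -412.  103.] [ 418. -369.  106.] [ 423. -374.  105.] [ 505. -412.   91.] [ 419. -377.  101.] [ 416. -375.   91.] [ 336. -374.  102.] [ 341. -379.  101.] [ 336. -382.  102.] [ 333. -380.   93.] [ 418. -459.  101.] [ 413. -462.  104.] [ 416. -465.  102.] [ 416. -468.  103.] [ 413. -467.   95.] 
top board 982 [548.7  31.1] [119.8 273.6] 6.9 z 12.6
top unit 582 [560.3 -45.9] [77.  89.5] 6.4 z 58.6
top deck 270 [555.6 -29.9] [70.5 56.6] 6.4 z 63.2
top standtop 448 [ 420.8 -349.3] [ 62.9 120.6] 3.9 z 45.9
top bar 62 [535.3 144.5] [15.6 79.5] 89.0 z 125.2
top sty 24 [ 423.  -371.4   96.5] [ 416. -378.   66.] [ 429. -367.  114.] top [ 423.1 -372.8  110.3]
top mark 48 [ 419.8 -321.    98.2] [ 412. -332.   64.] [ 428. -314.  113.] top [ 419.6 -323.   109.2]
[535.  46.  97.] [532.  33.  98.] [529.  36.  96.] [523.  43.  90.] [513.  46.  92.] [510.  36.  93.] [ 511. -405.   95.] [ 503. -325.   99.] [ 497. -328.  100.] [ 424. -317.  104.] [ 415. -316.   92.] [ 412. -326.  105.] [ 335. -375.   91.] [68.  4. 92.] [ 68.   7. 105.] [ 63. -27.  97.] [ 58. -39.  98.] [ 51. -48. 105.]
```

```bash
cat >> h.py <<'E'
from scipy.spatial.transform import Rotation as Ro
def delta(pos,R,o=None):
    """remaining: turn (tool rotvec, deg), then shift in tool axes before / after turn (cm)"""
    o=o or get_obs();R0=Ro.from_rotvec(o["orientation"]).as_matrix();p=np.array(pos)-o["ee_pos"]
    print("t",round(o["t"],2),"tcp",o["ee_pos"].round(1),"F",o["ft_force"].round(1),"w",round(o["width"],1),"q",o["qpos"].round(2))
    print("turn deg",np.degrees(Ro.from_matrix(R0.T@R).as_rotvec()).round(2),"shift pre-turn cm",(R0.T@p/10).round(2),"post-turn",(R.T@p/10).round(2))
def frame(z,x):
    z=np.array(z,float);z/=np.linalg.norm(z);x=np.array(x,float);x-=z*(x@z);x/=np.linalg.norm(x)
    return np.c_[x,np.cross(z,x),z]
E
python3 - <<'E'
from h import *
from scipy.optimize import least_squares
import glob
s,c=np.sin(np.radians(35)),np.cos(np.radians(35))
U=[];B=[]
for n in("side","top"):
    d=np.load(f"/tmp/{n}0.npz")["d"]
    m=np.load(sorted(glob.glob(f"/tmp/{n}_unit_*.npy"))[-1]);m=cv2.erode(m.astype(np.uint8),np.ones((3,3)))
    ys,xs=np.nonzero(m&(d>0));U.append(back(n,d,np.c_[xs,ys]))
    m=np.load(sorted(glob.glob(f"/tmp/{n}_clamp_grip_*.npy"))[-1]);ys,xs=np.nonzero(m&(d>0));P=back(n,d,np.c_[xs,ys]);B.append(P[(P[:,2]>70)&(P[:,1]>60)])
def loc(p,P):
    a=p[2];ex=np.array([np.cos(a),np.sin(a)]);ey=np.array([-ex[1],ex[0]]);q=P[:,:2]-p[:2];return q@ex,q@ey,P[:,2]
def sdf(p,P):
    x,y,z=loc(p,P);x=x+45;z=z-12   # unit frame
    return np.max([-45-x,x-45,-35-y,y-35,z-51,(z-16)*c-(x+45)*s],0)
def bar(p,P):
    x,y,z=loc(p,P);x=x-45;z=z-85;t=np.radians(71);r=x*np.sin(t)+z*np.cos(t);k=x*np.cos(t)-z*np.sin(t)
    b=np.hypot(r-110,k);b=np.where(abs(y)<38,b,np.hypot(b,abs(y)-38));rod=np.hypot(abs(y)-38,k)
    return np.minimum(b,rod)-5
p0=np.array([551.,0,np.radians(96.6)])
for nm,UU,BB in(("side",U[0],B[0]),("top",U[1],B[1]),("both",np.vstack(U),np.vstack(B))):
    for w in((1,0),(0,1),(1,1)):
        f=lambda p:np.r_[w[0]*sdf(p,UU),w[1]*bar(p,BB)]
        r=least_squares(f,p0,loss="soft_l1",f_scale=2,x_scale=[1,1,.02]);print(nm,w,r.x[:2].round(1),np.degrees(r.x[2]).round(1),"cost",round(r.cost/len(UU),2))
print("hole px at z45.5",plane("side",[334.5,214.3],45.5).round(1),plane("top",[336.6,185.3],45.5).round(1))
E
```

```text
side (1, 0) [ 5.5e+02 -3.0e-01] 97.5 cost 1.38
side (0, 1) [551.7  -1.4] 96.7 cost 0.31
side (1, 1) [ 5.508e+02 -5.000e-01] 96.6 cost 1.72
top (1, 0) [552.2  -2.7] 98.6 cost 2.31
top (0, 1) [560.2  -2.4] 99.8 cost 0.5
top (1, 1) [553.3  -2.7] 97.3 cost 2.86
both (1, 0) [550.3  -1.1] 97.4 cost 1.85
both (0, 1) [552.   -2.1] 96.8 cost 0.41
both (1, 1) [551.   -1.2] 96.5 cost 2.27
hole px at z45.5 [[558.7 -67.3  45.5]] [[558.1 -65.5  45.5]]
```

```bash
cat >> h.py <<'E'
J0=np.array([551.,-1.3,0]);a=np.radians(96.5);ex=np.array([np.cos(a),np.sin(a),0]);ey=np.array([-ex[1],ex[0],0]);ez=np.array([0,0,1.])
def jig(x,y,z): return J0+x*ex+y*ey+z*ez
def cage(th,phi,back=0,depth=16):  # th handle angle deg, phi tool lean deg
    t,f=np.radians([th,phi]);b=jig(45+110*np.sin(t),0,85+110*np.cos(t))
    z=-(np.sin(f)*ex+np.cos(f)*ez);return b+z*(depth-back),frame(z,ex)
E
python3 -m inch '[{"tz":-5},{"tz":-5},{"tz":-5},{"jaw":0.35}]'
python3 - <<'E'
from h import *
p,R=cage(71,35,120);p[2]=max(p[2],330);print(p);delta(p,R);p,R=cage(71,0,120);p[2]=370;delta(p,R)
E
```

```text
[527.37913145 206.01770258 330.        ]
t 1.1 tcp [281.8 557.9 222.7] F [-1.2  0.4  0.3] w 87.9 q [ 1.08  0.42  1.63 -0.    1.09 -0.02]
turn deg [-10.17 -34.   -32.25] shift pre-turn cm [-20.33  37.79 -10.73] post-turn [-37.07  20.42  12.86]
t 1.1 tcp [281.8 557.9 222.7] F [-1.2  0.4  0.3] w 87.9 q [ 1.08  0.42  1.63 -0.    1.09 -0.02]
turn deg [  0.   -0.  -33.3] shift pre-turn cm [-25.32  41.06 -14.73] post-turn [-43.7   20.42 -14.73]$[0]: bad value
```

```bash
python3 -m inch '[{"tx":0,"ty":0,"tz":-5,"ax":0,"ay":0,"az":0,"jaw":0.35},{"tx":0,"ty":0,"tz":-5,"ax":0,"ay":0,"az":0,"jaw":0.35},{"tx":0,"ty":0,"tz":-5,"ax":0,"ay":0,"az":-10,"jaw":0.35},{"tx":0,"ty":0,"tz":0,"ax":0,"ay":0,"az":-10,"jaw":0.35},{"tx":0,"ty":0,"tz":0,"ax":0,"ay":0,"az":-10,"jaw":0.35},{"tx":0,"ty":0,"tz":0,"ax":0,"ay":0,"az":-3.3,"jaw":0.35}]'
python3 - <<'E'
from h import *
p,R=cage(71,0,120);p[2]=370;delta(p,R)
E
```

```text
t: 1.85
ee_pos: [281.8, 557.8, 372.9]
orientation: [-2.088, -2.347, -0.0]
ft_force: [-0.3, 0.5, -0.0]
width: 32.1
t 1.85 tcp [281.8 557.8 372.9] F [-0.3  0.5 -0. ] w 32.1 q [ 1.08  0.29  1.47 -0.    1.38 -0.6 ]
turn deg [ 0.01 -0.01  0.18] shift pre-turn cm [-43.76  20.28   0.28] post-turn [-43.7   20.42   0.29]
```

```bash
python3 -m inch '[{"tx":-4.6,"ty":2.54,"tz":0,"ax":0,"ay":0,"az":0,"jaw":0.35},{"tx":-4.6,"ty":2.54,"tz":0,"ax":0,"ay":0,"az":0,"jaw":0.35},{"tx":-4.6,"ty":2.54,"tz":0,"ax":0,"ay":0,"az":0,"jaw":0.35},{"tx":-4.6,"ty":2.54,"tz":0,"ax":0,"ay":0,"az":0,"jaw":0.35},{"tx":-4.6,"ty":2.54,"tz":0,"ax":0,"ay":0,"az":0,"jaw":0.35},{"tx":-4.6,"ty":2.54,"tz":0,"ax":0,"ay":0,"az":0,"jaw":0.35},{"tx":-4.6,"ty":2.54,"tz":0,"ax":0,"ay":0,"az":0,"jaw":0.35},{"tx":-4.6,"ty":2.54,"tz":0,"ax":0,"ay":0,"az":0,"jaw":0.35},{"tx":0,"ty":0,"tz":0,"ax":0,"ay":-9,"az":0,"jaw":0.35},{"tx":0,"ty":0,"tz":0,"ax":0,"ay":-9,"az":0,"jaw":0.35},{"tx":0,"ty":0,"tz":0,"ax":0,"ay":-9,"az":0,"jaw":0.35},{"tx":0,"ty":0,"tz":0,"ax":0,"ay":-8,"az":0,"jaw":0.35}]'
python3 - <<'E'
from h import *
delta(*cage(71,35,100));
E
```

```text
t: 3.35
ee_pos: [525.5, 215.5, 373.1]
orientation: [1.75, 1.96, -0.554]
ft_force: [-0.4, -0.4, -0.3]
width: 30.9
t 3.35 tcp [525.5 215.5 373.1] F [-0.4 -0.4 -0.3] w 30.9 q [ 0.64  0.36  1.5  -0.52  1.61 -0.97]
turn deg [ 0.07  0.24 -0.03] shift pre-turn cm [ 8.86  0.05 16.21] post-turn [ 8.79  0.08 16.24]
```

```bash
python3 -m inch '[{"tx":2.2,"ty":0,"tz":4.05,"ax":0,"ay":0,"az":0,"jaw":0.35},{"tx":2.2,"ty":0,"tz":4.05,"ax":0,"ay":0,"az":0,"jaw":0.35},{"tx":2.2,"ty":0,"tz":4.05,"ax":0,"ay":0,"az":0,"jaw":0.35},{"tx":2.2,"ty":0,"tz":4.05,"ax":0,"ay":0,"az":0,"jaw":0.35},{"tx":0,"ty":0,"tz":3,"ax":0,"ay":0,"az":0,"jaw":0.35},{"tx":0,"ty":0,"tz":0,"ax":0,"ay":0,"az":0,"jaw":0.35}]'
python3 - <<'E'
from h import *
delta(*cage(71,35,0))
b=jig(45+110*np.sin(np.radians(71)),0,120.8)
ims=[]
for n in("side","top"):
    im,d=viewer.get_image(n);x,y=proj(n,b)[0].round().astype(int);print(n,x,y)
    x0,y0=x-50,y-50;c=cv2.resize(im[y0:y0+100,x0:x0+100],(400,400),interpolation=cv2.INTER_CUBIC);ims.append(c)
cv2.imwrite("pics/cage1.png",np.hstack(ims)[:,:,::-1])
E
```

```text
t: 4.1
ee_pos: [528.5, 176.1, 163.3]
orientation: [1.752, 1.964, -0.559]
ft_force: [0.2, 0.3, 1.3]
width: 30.8
t 4.1 tcp [528.5 176.1 163.3] F [0.2 0.3 1.3] w 30.8 q [ 0.59  0.56  1.71 -0.57  1.24 -0.8 ]
turn deg [-0.23  0.11  0.07] shift pre-turn cm [0.01 0.26 6.79] post-turn [-0.    0.23  6.79]
side 293 155
top 269 189
```

View pics/cage1.png

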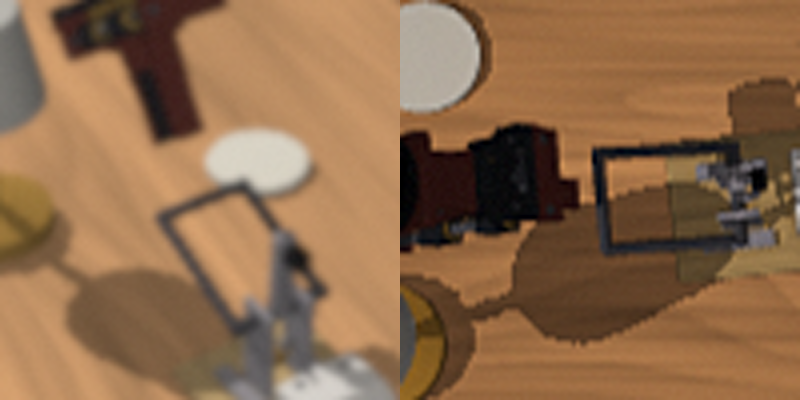

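The fingers line up with the crossbar: it is at about crop (200,200) in both halves, with the gripper behind it. I'll advance to straddle it.

```bash
python3 -m inch '[{"tx":0,"ty":0.1,"tz":2.3,"ax":0,"ay":0,"az":0,"jaw":0.35},{"tx":0,"ty":0.1,"tz":2.3,"ax":0,"ay":0,"az":0,"jaw":0.35},{"tx":0,"ty":0,"tz":2.2,"ax":0,"ay":0,"az":0,"jaw":0.35},{"tx":0,"ty":0,"tz":0,"ax":0,"ay":0,"az":0,"jaw":0.22},{"tx":0,"ty":0,"tz":0,"ax":0,"ay":0,"az":0,"jaw":0.22}]'
python3 - <<'E'
from h import *
delta(*cage(71,35,0))
R=[cage(71-86*i/11,35-40*i/11) for i in range(12)]
# rows: 11 steps from th 71->-15, phi 35->-5
for (p,A),(q,B) in zip(R,R[1:]): print((A.T@(q-p)/10).round(2), np.degrees(Ro.from_matrix(A.T@B).as_rotvec()).round(2))
E
```

```text
t: 4.82
ee_pos: [537.0, 140.0, 110.7]
orientation: [1.753, 1.963, -0.549]
ft_force: [-0.5, 0.3, -0.0]
width: 19.5
t 4.83 tcp [537.  140.  110.7] F [-0.5  0.3 -0. ] w 19.5 q [ 0.53  0.62  1.76 -0.62  1.12 -0.77]
turn deg [ 0.12 -0.06 -0.07] shift pre-turn cm [-0.01 -0.21  0.37] post-turn [-0.01 -0.21  0.37]
[-1.17 -0.   -0.8 ] [ 0.    3.64 -0.  ]
[-1.22 -0.   -0.71] [0.   3.64 0.  ]
[-1.27  0.   -0.61] [-0.    3.64 -0.  ]
[-1.31  0.   -0.5 ] [-0.    3.64 -0.  ]
[-1.34  0.   -0.4 ] [0.   3.64 0.  ]
[-1.37 -0.   -0.29] [-0.    3.64 -0.  ]
[-1.39  0.   -0.19] [0.   3.64 0.  ]
[-1.4   0.   -0.08] [-0.    3.64 -0.  ]
[-1.4  -0.    0.03] [-0.    3.64 -0.  ]
[-1.39  0.    0.14] [ 0.    3.64 -0.  ]
[-1.38 -0.    0.25] [-0.    3.64  0.  ]
```

```bash
python3 -m inch '[{"tx":0,"ty":-0.2,"tz":0.3,"ax":0,"ay":0,"az":0,"jaw":0.22},{"tx":-1.17,"ty":0,"tz":-0.8,"ax":0,"ay":3.64,"az":0,"jaw":0.22},{"tx":-1.22,"ty":0,"tz":-0.71,"ax":0,"ay":3.64,"az":0,"jaw":0.22},{"tx":-1.27,"ty":0,"tz":-0.61,"ax":0,"ay":3.64,"az":0,"jaw":0.22},{"tx":0,"ty":0,"tz":0,"ax":0,"ay":0,"az":0,"jaw":0.22}]'
python3 - <<'E'
from h import *
delta(*cage(71-86*3/11,35-40*3/11))
E
```

```text
t: 5.45
ee_pos: [536.7, 118.1, 145.2]
orientation: [1.869, 2.089, -0.391]
ft_force: [-4.4, 8.7, 1.0]
width: 19.2
t 5.45 tcp [536.7 118.1 145.2] F [-4.4  8.7  1. ] w 19.2 q [ 0.41  0.49  1.81 -0.47  1.02 -0.98]
turn deg [ 0.12 -0.27 -0.16] shift pre-turn cm [-0.04  0.07  0.08] post-turn [-0.04  0.07  0.08]
```

```bash
python3 -m inch '[{"tx":-1.31,"ty":0,"tz":-0.5,"ax":0,"ay":3.64,"az":0,"jaw":0.22},{"tx":-1.34,"ty":0,"tz":-0.4,"ax":0,"ay":3.64,"az":0,"jaw":0.22},{"tx":-1.37,"ty":0,"tz":-0.29,"ax":0,"ay":3.64,"az":0,"jaw":0.22},{"tx":-1.39,"ty":0,"tz":-0.19,"ax":0,"ay":3.64,"az":0,"jaw":0.22},{"tx":-1.4,"ty":0,"tz":-0.08,"ax":0,"ay":3.64,"az":0,"jaw":0.22},{"tx":-1.4,"ty":0,"tz":0.03,"ax":0,"ay":3.64,"az":0,"jaw":0.22},{"tx":-1.39,"ty":0,"tz":0.14,"ax":0,"ay":3.64,"az":0,"jaw":0.22},{"tx":-1.38,"ty":0,"tz":0.25,"ax":0,"ay":3.64,"az":0,"jaw":0.22},{"tx":0,"ty":0,"tz":0,"ax":0,"ay":0,"az":0,"jaw":0.22}]'
python3 - <<'E'
from h import *
delta(*cage(-15,-5))
im,d=viewer.get_image("side");cv2.imwrite("pics/clamped.png",cv2.resize(im[110:260,230:430],(800,600),interpolation=cv2.INTER_CUBIC)[:,:,::-1])
E
```

```text
t: 6.58
ee_pos: [548.2, 14.6, 174.7]
orientation: [-2.051, -2.292, -0.091]
ft_force: [-0.5, -0.6, 0.2]
width: 19.2
t 6.58 tcp [548.2  14.6 174.7] F [-0.5 -0.6  0.2] w 19.2 q [-0.04  0.38  1.83  0.11  0.95 -1.79]
turn deg [ 0.03 -0.03 -0.15] shift pre-turn cm [ 0.19  0.1  -0.05] post-turn [ 0.19  0.1  -0.05]
```

View pics/clamped.png

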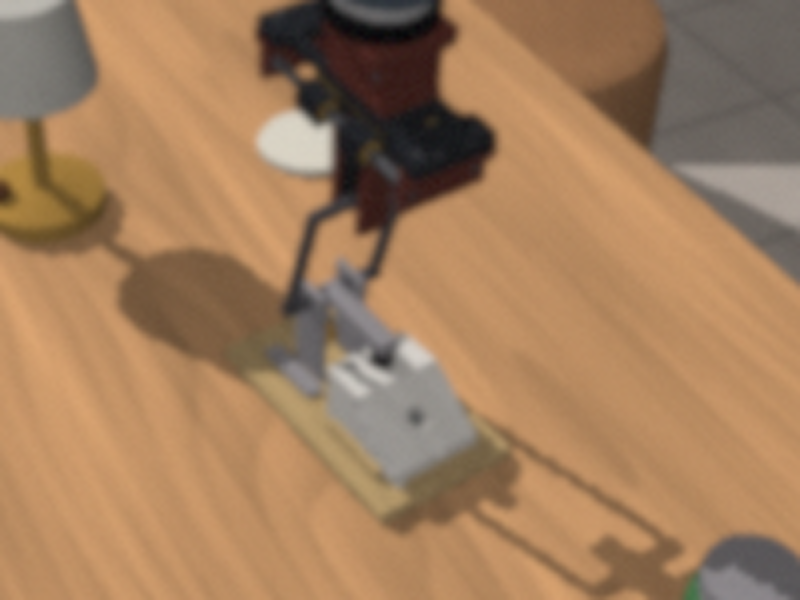

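Clamped: the foot is on the deck at crop (382,355) and the handle stands upright between the fingers. I'll withdraw and yaw 90°.

```bash
python3 -m inch '[{"tx":0.2,"ty":0,"tz":0,"ax":0,"ay":0,"az":0,"jaw":0.35},{"tx":0,"ty":0,"tz":-4,"ax":0,"ay":0,"az":0,"jaw":0.35},{"tx":0,"ty":0,"tz":-6,"ax":0,"ay":0,"az":0,"jaw":0.35},{"tx":0,"ty":0,"tz":-3,"ax":0,"ay":-5,"az":0,"jaw":0.6},{"tx":0,"ty":0,"tz":0,"ax":0,"ay":0,"az":10,"jaw":0.6},{"tx":0,"ty":0,"tz":0,"ax":0,"ay":0,"az":10,"jaw":0.6},{"tx":0,"ty":0,"tz":0,"ax":0,"ay":0,"az":10,"jaw":0.6},{"tx":0,"ty":0,"tz":0,"ax":0,"ay":0,"az":10,"jaw":0.6},{"tx":0,"ty":0,"tz":0,"ax":0,"ay":0,"az":10,"jaw":0.6},{"tx":0,"ty":0,"tz":0,"ax":0,"ay":0,"az":10,"jaw":0.6},{"tx":0,"ty":0,"tz":0,"ax":0,"ay":0,"az":10,"jaw":0.6},{"tx":0,"ty":0,"tz":0,"ax":0,"ay":0,"az":10,"jaw":0.6}]'
python3 - <<'E'
from h import *
delta([422,-373.5,180],frame(-ez,-ey))
E
```

```text
t: 8.12
ee_pos: [548.9, 7.8, 304.3]
orientation: [-3.11, -0.444, -0.0]
ft_force: [0.1, -0.5, 0.1]
width: 53.0
t 8.12 tcp [548.9   7.8 304.3] F [ 0.1 -0.5  0.1] w 53.0 q [-0.01  0.22  1.72  0.    1.2  -0.29]
turn deg [-0.01 -0.01  9.76] shift pre-turn cm [-22.86  33.05  12.42] post-turn [-16.93  36.44  12.43]
```

```bash
python3 -m inch '[{"tx":0,"ty":0,"tz":0,"ax":0,"ay":0,"az":9.8,"jaw":0.6},{"tx":-2.1,"ty":4.55,"tz":0,"ax":0,"ay":0,"az":0,"jaw":0.6},{"tx":-2.1,"ty":4.55,"tz":0,"ax":0,"ay":0,"az":0,"jaw":0.6},{"tx":-2.1,"ty":4.55,"tz":0,"ax":0,"ay":0,"az":0,"jaw":0.6},{"tx":-2.1,"ty":4.55,"tz":0,"ax":0,"ay":0,"az":0,"jaw":0.6},{"tx":-2.1,"ty":4.55,"tz":0,"ax":0,"ay":0,"az":0,"jaw":0.6},{"tx":-2.1,"ty":4.55,"tz":3,"ax":0,"ay":0,"az":0,"jaw":0.6},{"tx":-2.1,"ty":4.55,"tz":3,"ax":0,"ay":0,"az":0,"jaw":0.6},{"tx":-2.1,"ty":4.55,"tz":3,"ax":0,"ay":0,"az":0,"jaw":0.6},{"tx":0,"ty":0,"tz":3,"ax":0,"ay":0,"az":0,"jaw":0.6},{"tx":0,"ty":0,"tz":0,"ax":0,"ay":0,"az":0,"jaw":0.6}]'
python3 - <<'E'
from h import *
delta([422,-373.5,71],frame(-ez,-ey))
im,d=viewer.get_image("side");cv2.imwrite("pics/pre_sty.png",cv2.resize(im[220:380,270:430],(600,600),interpolation=cv2.INTER_CUBIC)[:,:,::-1])
E
```

```text
t: 9.5
ee_pos: [423.8, -373.0, 181.9]
orientation: [-3.132, -0.184, 0.006]
ft_force: [0.0, -0.5, 1.1]
width: 52.9
t 9.5 tcp [ 423.8 -373.   181.9] F [ 0.  -0.5  1.1] w 52.9 q [-0.74  0.39  1.79  0.    0.96 -0.86]
turn deg [-0.23  0.19  0.22] shift pre-turn cm [-0.15  0.08 11.09] post-turn [-0.19  0.03 11.09]
```

View pics/pre_sty.png

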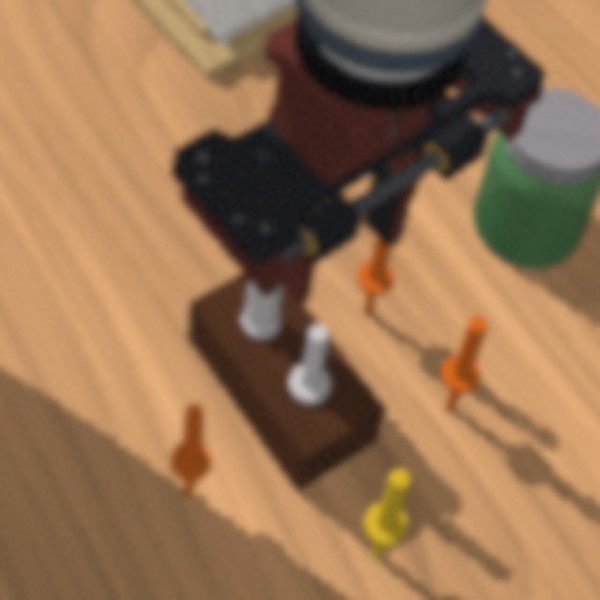

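The slim stylus is at crop (315,365), between and below the open fingers. The thicker marker is at (262,310). Descending.

```bash
python3 -m inch '[{"tx":-0.17,"ty":0.05,"tz":3.7,"ax":0,"ay":0,"az":0,"jaw":0.6},{"tx":0,"ty":0,"tz":3.7,"ax":0,"ay":0,"az":0,"jaw":0.6},{"tx":0,"ty":0,"tz":3.6,"ax":0,"ay":0,"az":0,"jaw":0.6},{"tx":0,"ty":0,"tz":0,"ax":0,"ay":0,"az":0,"jaw":0.6},{"tx":0,"ty":0,"tz":0,"ax":0,"ay":0,"az":0,"jaw":0},{"tx":0,"ty":0,"tz":0,"ax":0,"ay":0,"az":0,"jaw":0},{"tx":0,"ty":0,"tz":0,"ax":0,"ay":0,"az":0,"jaw":0},{"tx":0,"ty":0,"tz":0,"ax":0,"ay":0,"az":0,"jaw":0},{"tx":0,"ty":0,"tz":0,"ax":0,"ay":0,"az":0,"jaw":0}]'
python3 - <<'E'
from h import *
delta([422,-373.5,71],frame(-ez,-ey))
E
```

```text
t: 10.68
ee_pos: [423.1, -375.3, 74.1]
orientation: [-3.136, -0.183, -0.0]
ft_force: [-0.2, 0.6, 2.7]
width: 10.7
t 10.68 tcp [ 423.1 -375.3   74.1] F [-0.2  0.6  2.7] w 10.7 q [-0.75  0.55  1.85  0.    0.74 -0.86]
turn deg [-0.02 -0.02  0.19] shift pre-turn cm [-0.09 -0.19  0.31] post-turn [-0.09 -0.19  0.31]
```

```bash
python3 -m inch '[{"tx":0,"ty":0,"tz":-4,"ax":0,"ay":0,"az":0,"jaw":0},{"tx":0,"ty":0,"tz":-5,"ax":0,"ay":0,"az":0,"jaw":0},{"tx":0,"ty":0,"tz":-5,"ax":0,"ay":0,"az":0,"jaw":0},{"tx":0,"ty":0,"tz":-4,"ax":0,"ay":0,"az":0,"jaw":0},{"tx":0,"ty":0,"tz":0,"ax":0,"ay":0,"az":0,"jaw":0}]'
cat >> h.py <<'E'
G=np.array([423.1,-375.3,74.1])   # TCP at grasp
ap=np.sin(np.radians(35))*ex-np.cos(np.radians(35))*ez
RP=frame(ap,-ey)
def press(dep): return jig(-65,0,45.5)+ap*(dep-69.1),RP   # tip depth below mouth
E
python3 - <<'E'
from h import *
delta(G+[0,0,180],frame(-ez,-ey))
delta(*press(-60))
n=["side","top"];ims=[]
o=get_obs();R=Ro.from_rotvec(o["orientation"]).as_matrix()
tip=o["ee_pos"]+R[:,2]*69.1;print("tip exp",tip)
for n in("side","top"):
    im,d=viewer.get_image(n);x,y=proj(n,o["ee_pos"]+R[:,2]*30)[0].round().astype(int);print(n,proj(n,[tip,o["ee_pos"]+R[:,2]*29.1]).round(1),"crop0",x-50,y-50)
    ims.append(cv2.resize(im[y-50:y+50,x-50:x+50],(400,400),interpolation=cv2.INTER_CUBIC))
cv2.imwrite("pics/held.png",np.hstack(ims)[:,:,::-1])
E
```

```text
t: 11.3
ee_pos: [424.4, -376.6, 257.2]
orientation: [3.132, 0.183, 0.007]
ft_force: [-0.1, 1.1, -0.7]
width: 10.3
t 11.3 tcp [ 424.4 -376.6  257.2] F [-0.1  1.1 -0.7] w 10.3 q [-0.75  0.3   1.73  0.    1.11 -0.86]
turn deg [ 0.24 -0.24  0.19] shift pre-turn cm [-0.12 -0.15  0.3 ] post-turn [-0.11 -0.15  0.31]
t 11.3 tcp [ 424.4 -376.6  257.2] F [-0.1  1.1 -0.7] w 10.3 q [-0.75  0.3   1.73  0.    1.11 -0.86]
turn deg [35.24 -0.18  0.26] shift pre-turn cm [ 16.85 -21.94  10.57] post-turn [ 16.83 -11.91  21.27]
tip exp [ 424.72720328 -376.86906514  188.05825578]
side [[360.7 287.9]
 [362.8 276.1]] crop0 313 226
top [[443.5 224.8]
 [447.3 224.3]] crop0 397 174
```

View pics/held.png

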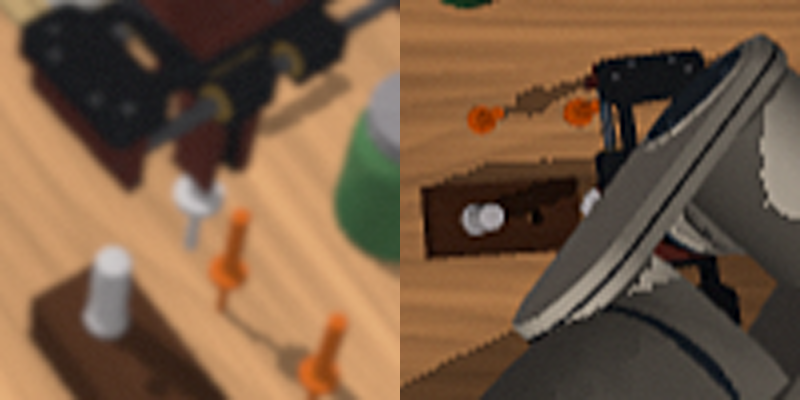

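The held tip appears at side (360.7,288), exactly where it was predicted. I'll tilt 35° and move to 60 mm before the mouth.

```bash
python3 -m inch '[{"tx":0,"ty":0,"tz":0,"ax":8.8,"ay":0,"az":0,"jaw":0},{"tx":0,"ty":0,"tz":0,"ax":8.8,"ay":0,"az":0,"jaw":0},{"tx":0,"ty":0,"tz":0,"ax":8.8,"ay":0,"az":0,"jaw":0},{"tx":0,"ty":0,"tz":0,"ax":8.8,"ay":0,"az":0,"jaw":0},{"tx":2.8,"ty":-1.98,"tz":3.55,"ax":0,"ay":0,"az":0,"jaw":0},{"tx":2.8,"ty":-1.98,"tz":3.55,"ax":0,"ay":0,"az":0,"jaw":0},{"tx":2.8,"ty":-1.98,"tz":3.55,"ax":0,"ay":0,"az":0,"jaw":0},{"tx":2.8,"ty":-1.98,"tz":3.55,"ax":0,"ay":0,"az":0,"jaw":0},{"tx":2.8,"ty":-1.98,"tz":3.55,"ax":0,"ay":0,"az":0,"jaw":0},{"tx":2.8,"ty":-1.98,"tz":3.55,"ax":0,"ay":0,"az":0,"jaw":0},{"tx":0,"ty":0,"tz":0,"ax":0,"ay":0,"az":0,"jaw":0}]'
python3 - <<'E'
from h import *
delta(*press(-15))
print("hole",plane("top",[430.75,227.3],45))
E
```

```text
t: 12.78
ee_pos: [563.0, -133.7, 145.1]
orientation: [-2.519, -0.15, 0.055]
ft_force: [-0.3, 0.3, -0.5]
width: 10.6
t 12.78 tcp [ 563.  -133.7  145.1] F [-0.3  0.3 -0.5] w 10.6 q [-0.51  0.64  1.61  0.5   1.32 -0.86]
turn deg [-0.45  0.48  0.16] shift pre-turn cm [0.34 0.18 3.64] post-turn [0.31 0.15 3.64]
hole [[ 423.19095322 -373.76142475   45.        ]]
```

```bash
python3 -m inch '[{"tx":0.3,"ty":0.15,"tz":1.8,"ax":-0.3,"ay":0.3,"az":0.1,"jaw":0},{"tx":0,"ty":0,"tz":1.8,"ax":0,"ay":0,"az":0,"jaw":0},{"tx":0,"ty":0,"tz":0,"ax":0,"ay":0,"az":0,"jaw":0},{"tx":0,"ty":0,"tz":0,"ax":0,"ay":0,"az":0,"jaw":0}]'
python3 - <<'E'
from h import *
delta(*press(-15))
o=get_obs();R=Ro.from_rotvec(o["orientation"]).as_matrix();tip=o["ee_pos"]+R[:,2]*69.1;ims=[]
for n in("side","top"):
    im,d=viewer.get_image(n);m=proj(n,jig(-65,0,45.5))[0];x,y=m.round().astype(int);print(n,"mouth",m,"tip",proj(n,tip).round(1),"crop0",x-30,y-30)
    ims.append(cv2.resize(im[y-30:y+30,x-30:x+30],(400,400),interpolation=cv2.INTER_CUBIC))
cv2.imwrite("pics/press0.png",np.hstack(ims)[:,:,::-1])
E
```

```text
t: 13.28
ee_pos: [565.0, -118.1, 118.1]
orientation: [-2.528, -0.143, 0.041]
ft_force: [0.5, -0.2, -0.8]
width: 10.3
t 13.28 tcp [ 565.  -118.1  118.1] F [ 0.5 -0.2 -0.8] w 10.3 q [-0.49  0.66  1.64  0.52  1.25 -0.87]
turn deg [ 0.06 -0.19  0.04] shift pre-turn cm [-0.07 -0.15  0.55] post-turn [-0.07 -0.15  0.55]
side mouth [334.12682741 214.02322819] tip [[337.5 212.7]] crop0 304 184
top mouth [336.72515594 185.21985053] tip [[340.8 183.9]] crop0 307 155
```

View pics/press0.png

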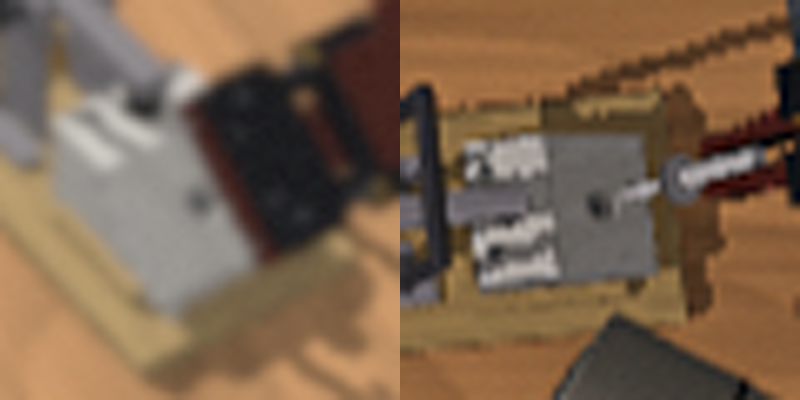

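The stylus axis in the top half, extended past its tip at crop (618,198), meets the hole at (600,207). I'll insert to just above the button.

```bash
python3 -m inch '[{"tx":-0.07,"ty":-0.12,"tz":0.9,"ax":0,"ay":0,"az":0,"jaw":0},{"tx":0,"ty":0,"tz":0.9,"ax":0,"ay":0,"az":0,"jaw":0},{"tx":0,"ty":0,"tz":0.7,"ax":0,"ay":0,"az":0,"jaw":0},{"tx":0,"ty":0,"tz":0,"ax":0,"ay":0,"az":0,"jaw":0},{"tx":0,"ty":0,"tz":0,"ax":0,"ay":0,"az":0,"jaw":0}]'
python3 - <<'E'
from h import *
for i in range(3): delta(*press(10));viewer.get_image("top")
E
```

```text
t: 14.0
ee_pos: [562.9, -102.4, 98.3]
orientation: [-2.528, -0.144, 0.041]
ft_force: [-0.9, -0.8, -0.9]
width: 10.1
t 14.0 tcp [ 562.9 -102.4   98.3] F [-0.9 -0.8 -0.9] w 10.1 q [-0.47  0.68  1.67  0.54  1.21 -0.88]
turn deg [ 0.06 -0.19  0.07] shift pre-turn cm [-0.04  0.01  0.52] post-turn [-0.03  0.01  0.53]
t 14.05 tcp [ 562.9 -102.5   98.4] F [ 0.5 -0.  -1.2] w 10.4 q [-0.47  0.68  1.67  0.54  1.21 -0.88]
turn deg [ 0.07 -0.2   0.07] shift pre-turn cm [-0.04  0.01  0.54] post-turn [-0.04  0.01  0.54]
t 14.1 tcp [ 563.  -102.6   98.4] F [-0.5  1.  -0.6] w 10.3 q [-0.47  0.68  1.67  0.54  1.21 -0.88]
turn deg [ 0.08 -0.21  0.07] shift pre-turn cm [-0.04  0.    0.55] post-turn [-0.04  0.    0.55]
```

```bash
python3 -m inch '[{"tx":0,"ty":0,"tz":0.3,"ax":0,"ay":0,"az":0,"jaw":0},{"tx":0,"ty":0,"tz":0.2,"ax":0,"ay":0,"az":0,"jaw":0},{"tx":0,"ty":0,"tz":0,"ax":0,"ay":0,"az":0,"jaw":0}]'
python3 -m inch '[{"tx":0,"ty":0,"tz":0.1,"ax":0,"ay":0,"az":0,"jaw":0},{"tx":0,"ty":0,"tz":0.1,"ax":0,"ay":0,"az":0,"jaw":0},{"tx":0,"ty":0,"tz":0,"ax":0,"ay":0,"az":0,"jaw":0}]'
python3 - <<'E'
from h import *
delta(*press(14))
E
```

```text
t: 14.52
ee_pos: [562.3, -99.4, 94.0]
orientation: [-2.528, -0.144, 0.041]
ft_force: [-0.5, 0.2, -1.1]
width: 10.2
t: 14.9
ee_pos: [562.4, -98.6, 92.6]
orientation: [-2.528, -0.144, 0.04]
ft_force: [-0.2, -1.0, 0.6]
width: 10.1
t 14.9 tcp [562.4 -98.6  92.6] F [-0.2 -1.   0.6] w 10.1 q [-0.46  0.69  1.68  0.55  1.19 -0.89]
turn deg [ 0.07 -0.2   0.06] shift pre-turn cm [-0.03  0.    0.24] post-turn [-0.03  0.    0.24]
```

```bash
for i in 1 2 3; do :; done
python3 -m inch '[{"tx":0,"ty":0,"tz":0.1,"ax":0,"ay":0,"az":0,"jaw":0},{"tx":0,"ty":0,"tz":0,"ax":0,"ay":0,"az":0,"jaw":0}]'
python3 -m inch '[{"tx":0,"ty":0,"tz":0.1,"ax":0,"ay":0,"az":0,"jaw":0},{"tx":0,"ty":0,"tz":0,"ax":0,"ay":0,"az":0,"jaw":0}]'
```

```text
t: 15.15
ee_pos: [562.3, -98.0, 91.8]
orientation: [-2.528, -0.144, 0.04]
ft_force: [0.1, -0.8, 1.7]
width: 10.3
t: 15.4
ee_pos: [562.3, -97.4, 91.0]
orientation: [-2.528, -0.144, 0.04]
ft_force: [-0.0, -2.1, 3.2]
width: 10.7
```

```bash
python3 -m inch '[{"tx":0,"ty":0,"tz":0.1,"ax":0,"ay":0,"az":0,"jaw":0},{"tx":0,"ty":0,"tz":0,"ax":0,"ay":0,"az":0,"jaw":0}]'
python3 -m inch '[{"tx":0,"ty":0,"tz":0.1,"ax":0,"ay":0,"az":0,"jaw":0},{"tx":0,"ty":0,"tz":0,"ax":0,"ay":0,"az":0,"jaw":0}]'
python3 -m inch '[{"tx":0,"ty":0,"tz":0.05,"ax":0,"ay":0,"az":0,"jaw":0},{"tx":0,"ty":0,"tz":0,"ax":0,"ay":0,"az":0,"jaw":0}]'
```

```text
t: 15.65
ee_pos: [562.2, -96.8, 90.1]
orientation: [-2.528, -0.144, 0.04]
ft_force: [-0.7, -1.6, 2.4]
width: 10.3
t: 15.9
ee_pos: [562.3, -96.5, 89.6]
orientation: [-2.528, -0.144, 0.04]
ft_force: [-0.2, -4.6, 4.2]
width: 10.6
t: 16.15
ee_pos: [562.4, -96.5, 89.4]
orientation: [-2.529, -0.144, 0.039]
ft_force: [-1.4, -5.6, 8.2]
width: 10.5
```

```bash
python3 -m inch '[{"tx":0,"ty":0,"tz":0.05,"ax":0,"ay":0,"az":0,"jaw":0},{"tx":0,"ty":0,"tz":0,"ax":0,"ay":0,"az":0,"jaw":0},{"tx":0,"ty":0,"tz":0,"ax":0,"ay":0,"az":0,"jaw":0}]'
```

```text
t: 16.52
ee_pos: [562.5, -96.4, 89.3]
orientation: [-2.529, -0.144, 0.039]
ft_force: [-0.6, -5.9, 9.5]
width: 10.4
```

```bash
python3 -m inch '[{"tx":0,"ty":0,"tz":0.06,"ax":0,"ay":0,"az":0,"jaw":0},{"tx":0,"ty":0,"tz":0,"ax":0,"ay":0,"az":0,"jaw":0},{"tx":0,"ty":0,"tz":0,"ax":0,"ay":0,"az":0,"jaw":0}]'
python3 -m inch '[{"tx":0,"ty":0,"tz":-1,"ax":0,"ay":0,"az":0,"jaw":0},{"tx":0,"ty":0,"tz":-2,"ax":0,"ay":0,"az":0,"jaw":0},{"tx":0,"ty":0,"tz":-4,"ax":0,"ay":0,"az":0,"jaw":0},{"tx":0,"ty":0,"tz":-2,"ax":0,"ay":0,"az":0,"jaw":0},{"tx":0,"ty":0,"tz":0,"ax":0,"ay":0,"az":0,"jaw":0}]'
python3 - <<'E'
from h import *
delta(G+[0,0,180],frame(-ez,-ey))
im,d=viewer.get_image("side")
o=get_obs();R=Ro.from_rotvec(o["orientation"]).as_matrix();tip=o["ee_pos"]+R[:,2]*69.1;print(proj("side",tip))
cv2.imwrite("pics/after.png",cv2.resize(im[140:240,280:400],(720,600),interpolation=cv2.INTER_CUBIC)[:,:,::-1])
E
```

```text
t: 16.9
ee_pos: [562.7, -96.4, 89.2]
orientation: [-2.529, -0.144, 0.038]
ft_force: [-0.8, -8.8, 12.0]
width: 10.1
t: 17.52
ee_pos: [568.2, -147.6, 162.8]
orientation: [-2.53, -0.143, 0.037]
ft_force: [0.3, 0.4, -0.2]
width: 10.3
t 17.52 tcp [ 568.2 -147.6  162.8] F [ 0.3  0.4 -0.2] w 10.3 q [-0.52  0.62  1.59  0.5   1.34 -0.85]
turn deg [-3.485e+01 -3.400e-01 -2.000e-02] shift pre-turn cm [-16.9   11.98 -19.58] post-turn [-17.    20.98  -9.13]
[[344.76463822 207.87581154]]
```

View pics/after.png

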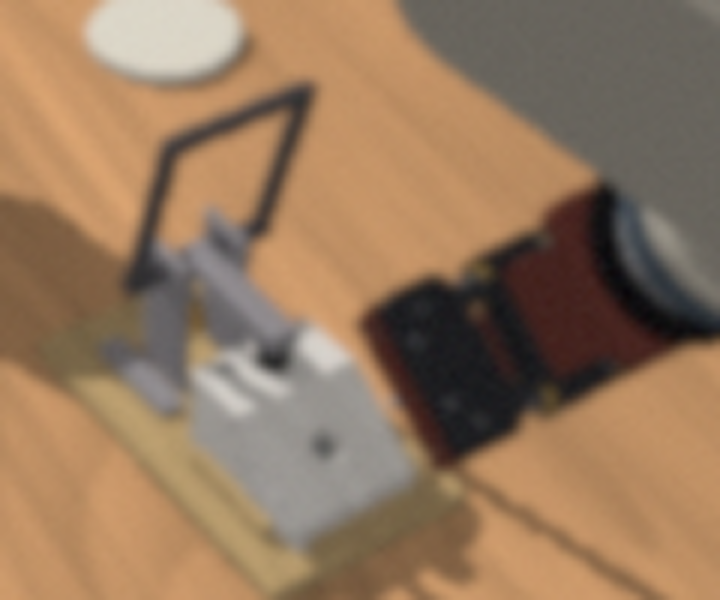

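The unit is still clamped, with the foot at crop (272,352) and the hole at (322,447). The press ended on a rigid stop at about 15 N. I'll return the stylus.

```bash
python3 -m inch '[{"tx":-2.82,"ty":2,"tz":-3.26,"ax":0,"ay":0,"az":0,"jaw":0},{"tx":-2.82,"ty":2,"tz":-3.26,"ax":0,"ay":0,"az":0,"jaw":0},{"tx":-2.82,"ty":2,"tz":-3.26,"ax":0,"ay":0,"az":0,"jaw":0},{"tx":-2.82,"ty":2,"tz":-3.26,"ax":0,"ay":0,"az":0,"jaw":0},{"tx":-2.82,"ty":2,"tz":-3.26,"ax":0,"ay":0,"az":0,"jaw":0},{"tx":-2.82,"ty":2,"tz":-3.26,"ax":0,"ay":0,"az":0,"jaw":0},{"tx":0,"ty":0,"tz":0,"ax":-8.7,"ay":0,"az":0,"jaw":0},{"tx":0,"ty":0,"tz":0,"ax":-8.7,"ay":0,"az":0,"jaw":0},{"tx":0,"ty":0,"tz":0,"ax":-8.7,"ay":0,"az":0,"jaw":0},{"tx":0,"ty":0,"tz":0,"ax":-8.7,"ay":0,"az":0,"jaw":0},{"tx":0,"ty":0,"tz":0,"ax":0,"ay":0,"az":0,"jaw":0},{"tx":0,"ty":0,"tz":0,"ax":0,"ay":0,"az":0,"jaw":0}]'
python3 - <<'E'
from h import *
delta(G+[0,0,55],frame(-ez,-ey))
E
```

```text
t: 19.08
ee_pos: [422.8, -374.1, 252.1]
orientation: [-3.131, -0.177, -0.004]
ft_force: [-0.1, -0.4, 0.8]
width: 10.6
t 19.07 tcp [ 422.8 -374.1  252.1] F [-0.1 -0.4  0.8] w 10.6 q [-0.75  0.3   1.74  0.01  1.1  -0.86]
turn deg [-0.31 -0.15 -0.01] shift pre-turn cm [-1.00e-02  1.90e-01  1.23e+01] post-turn [ 0.02  0.12 12.3 ]
```

```bash
python3 -m inch '[{"tx":0,"ty":0,"tz":4,"ax":-0.3,"ay":-0.1,"az":0,"jaw":0},{"tx":0,"ty":0,"tz":4,"ax":0,"ay":0,"az":0,"jaw":0},{"tx":0,"ty":0.1,"tz":4,"ax":0,"ay":0,"az":0,"jaw":0},{"tx":0,"ty":0,"tz":0,"ax":0,"ay":0,"az":0,"jaw":0},{"tx":0,"ty":0,"tz":0,"ax":0,"ay":0,"az":0,"jaw":0}]'
python3 - <<'E'
from h import *
delta(G,frame(-ez,-ey))
im,d=viewer.get_image("side")
o=get_obs();R=Ro.from_rotvec(o["orientation"]).as_matrix();tip=o["ee_pos"]+R[:,2]*69.1;print("tip",tip,proj("side",tip),"hole",proj("side",[422.5,-373.7,45]))
cv2.imwrite("pics/ret.png",cv2.resize(im[260:340,310:410],(750,600),interpolation=cv2.INTER_CUBIC)[:,:,::-1])
E
```

```text
t: 19.7
ee_pos: [423.5, -376.6, 133.3]
orientation: [3.134, 0.175, 0.003]
ft_force: [0.0, -1.0, -0.2]
width: 10.1
t 19.7 tcp [ 423.5 -376.6  133.3] F [ 0.  -1.  -0.2] w 10.1 q [-0.75  0.46  1.82 -0.    0.86 -0.86]
turn deg [ 0.14 -0.1  -0.11] shift pre-turn cm [-0.03 -0.15  5.92] post-turn [-0.02 -0.14  5.92]
tip [ 424.06431467 -377.08770006   64.90493829] [[354.4025685  319.32238809]] hole [[352.13066711 322.79433755]]
```

View pics/ret.png

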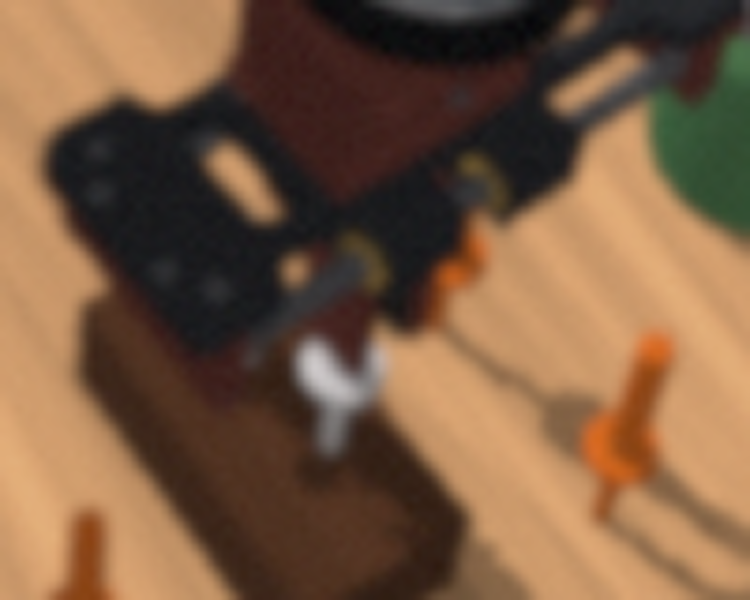

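```bash
python3 -m inch '[{"tx":-0.06,"ty":-0.22,"tz":0.5,"ax":0.1,"ay":-0.1,"az":0,"jaw":0},{"tx":0,"ty":0,"tz":0.5,"ax":0,"ay":0,"az":0,"jaw":0},{"tx":0,"ty":0,"tz":1,"ax":0,"ay":0,"az":0,"jaw":0},{"tx":0,"ty":0,"tz":0.8,"ax":0,"ay":0,"az":0,"jaw":0},{"tx":0,"ty":0,"tz":0,"ax":0,"ay":0,"az":0,"jaw":0}]'
python3 - <<'E'
from h import *
delta(G,frame(-ez,-ey))
E
```

```text
t: 20.38
ee_pos: [421.7, -373.1, 103.8]
orientation: [-3.136, -0.177, 0.002]
ft_force: [0.2, 0.3, -0.0]
width: 10.6
t 20.38 tcp [ 421.7 -373.1  103.8] F [ 0.2  0.3 -0. ] w 10.6 q [-0.74  0.5   1.84 -0.    0.8  -0.86]
turn deg [-0.02  0.08 -0.05] shift pre-turn cm [0.12 0.23 2.97] post-turn [0.11 0.23 2.97]
```

```bash
python3 -m inch '[{"tx":0.06,"ty":0.12,"tz":1,"ax":0,"ay":0,"az":0,"jaw":0},{"tx":0,"ty":0,"tz":1,"ax":0,"ay":0,"az":0,"jaw":0},{"tx":0,"ty":0,"tz":0.7,"ax":0,"ay":0,"az":0,"jaw":0},{"tx":0,"ty":0,"tz":0,"ax":0,"ay":0,"az":0,"jaw":0},{"tx":0,"ty":0,"tz":0,"ax":0,"ay":0,"az":0,"jaw":0}]'
python3 - <<'E'
from h import *
delta(G,frame(-ez,-ey))
E
```

```text
t: 21.0
ee_pos: [423.0, -374.8, 77.8]
orientation: [3.136, 0.176, -0.0]
ft_force: [0.4, 0.8, -0.7]
width: 10.5
t 21.0 tcp [ 423.  -374.8   77.8] F [ 0.4  0.8 -0.7] w 10.5 q [-0.75  0.54  1.85 -0.    0.75 -0.86]
turn deg [ 0.06  0.01 -0.06] shift pre-turn cm [0.   0.05 0.37] post-turn [0.   0.05 0.37]
```

```bash
python3 -m inch '[{"tx":0,"ty":0.05,"tz":0.2,"ax":0,"ay":0,"az":0,"jaw":0},{"tx":0,"ty":0,"tz":0.15,"ax":0,"ay":0,"az":0,"jaw":0},{"tx":0,"ty":0,"tz":0,"ax":0,"ay":0,"az":0,"jaw":0},{"tx":0,"ty":0,"tz":0,"ax":0,"ay":0,"az":0,"jaw":0.5},{"tx":0,"ty":0,"tz":0,"ax":0,"ay":0,"az":0,"jaw":0.5},{"tx":0,"ty":0,"tz":0,"ax":0,"ay":0,"az":0,"jaw":0.5},{"tx":0,"ty":0,"tz":-3,"ax":0,"ay":0,"az":0,"jaw":0.5},{"tx":0,"ty":0,"tz":-5,"ax":0,"ay":0,"az":0,"jaw":0.5},{"tx":0,"ty":0,"tz":-6,"ax":0,"ay":0,"az":0,"jaw":0.35},{"tx":0,"ty":0,"tz":-6,"ax":0,"ay":0,"az":0,"jaw":0.35},{"tx":0,"ty":0,"tz":-2.5,"ax":0,"ay":0,"az":0,"jaw":0.35},{"tx":0,"ty":0,"tz":0,"ax":0,"ay":0,"az":0,"jaw":0.35}]'
python3 - <<'E'
from h import *
p,R=cage(-15,0,100);delta(p,R)
im,d=viewer.get_image("side")
ys,xs=np.mgrid[270:340,320:380];A=back("side",d,np.c_[xs.ravel(),ys.ravel()])
z0=np.load("/tmp/side0.npz")["d"];A0=back("side",z0,np.c_[xs.ravel(),ys.ravel()])
for nm,c in(("sty",(418,-371)),("mark",(416,-321))):
  for Q in(A0,A):
    k=(np.hypot(Q[:,0]-c[0],Q[:,1]-c[1])<18)&(Q[:,2]>62)&(Q[:,2]<125);print(nm,k.sum(),Q[k].mean(0).round(1),Q[k].max(0).round(1))
E
```

```text
t: 22.5
ee_pos: [423.8, -375.8, 301.4]
orientation: [3.132, 0.176, 0.005]
ft_force: [0.5, -0.1, 0.6]
width: 30.6
t 22.5 tcp [ 423.8 -375.8  301.4] F [ 0.5 -0.1  0.6] w 30.6 q [-0.75  0.25  1.69 -0.    1.2  -0.86]
turn deg [ 3.300e-01  8.000e-02 -9.006e+01] shift pre-turn cm [ 16.83 -37.45   2.49] post-turn [37.42 16.88  2.62]
sty 72 [ 419.8 -375.5   90.2] [ 426.9 -369.1  108.4]
sty 70 [ 420.2 -375.3   90.7] [ 427.  -368.9  107.9]
mark 150 [ 415.3 -326.7   92.5] [ 427.4 -313.5  109.7]
mark 150 [ 415.4 -326.7   92.4] [ 428.  -314.   109.1]
```

The stylus is back within 0.5 mm of its original cloud and the marker hasn't moved. Next is opening the clamp.

```bash
python3 -m inch '[{"tx":2.1,"ty":-4.68,"tz":0,"ax":0.3,"ay":0,"az":0,"jaw":0.35},{"tx":2.1,"ty":-4.68,"tz":0,"ax":0,"ay":0,"az":0,"jaw":0.35},{"tx":2.1,"ty":-4.68,"tz":0,"ax":0,"ay":0,"az":0,"jaw":0.35},{"tx":2.1,"ty":-4.68,"tz":0,"ax":0,"ay":0,"az":0,"jaw":0.35},{"tx":2.1,"ty":-4.68,"tz":0,"ax":0,"ay":0,"az":0,"jaw":0.35},{"tx":2.1,"ty":-4.68,"tz":0,"ax":0,"ay":0,"az":0,"jaw":0.35},{"tx":2.1,"ty":-4.68,"tz":0,"ax":0,"ay":0,"az":0,"jaw":0.35},{"tx":2.1,"ty":-4.68,"tz":0,"ax":0,"ay":0,"az":0,"jaw":0.35}]'
python3 -m inch '[{"tx":0,"ty":0,"tz":0,"ax":0,"ay":0,"az":-10,"jaw":0.35},{"tx":0,"ty":0,"tz":0,"ax":0,"ay":0,"az":-10,"jaw":0.35},{"tx":0,"ty":0,"tz":0,"ax":0,"ay":0,"az":-10,"jaw":0.35},{"tx":0,"ty":0,"tz":0,"ax":0,"ay":0,"az":-10,"jaw":0.35},{"tx":0,"ty":0,"tz":0,"ax":0,"ay":0,"az":-10,"jaw":0.35},{"tx":0,"ty":0,"tz":0,"ax":0,"ay":0,"az":-10,"jaw":0.35},{"tx":0,"ty":0,"tz":0,"ax":0,"ay":0,"az":-10,"jaw":0.35},{"tx":0,"ty":0,"tz":0,"ax":0,"ay":0,"az":-10,"jaw":0.35},{"tx":0,"ty":0,"tz":0,"ax":0,"ay":0,"az":-10,"jaw":0.35},{"tx":0,"ty":0,"tz":0,"ax":0,"ay":5,"az":0,"jaw":0.35},{"tx":0,"ty":0,"tz":0,"ax":0,"ay":0,"az":0,"jaw":0.35}]'
python3 - <<'E'
from h import *
delta(*cage(-15,-5,40));delta(*cage(-15,-5,0))
E
```

```text
t: 23.55
ee_pos: [547.1, 17.5, 298.0]
orientation: [-3.132, -0.176, 0.007]
ft_force: [1.3, 0.3, -0.6]
width: 30.9
t: 24.92
ee_pos: [547.0, 15.0, 298.2]
orientation: [-2.048, -2.287, -0.089]
ft_force: [-0.7, -0.4, 0.6]
width: 30.7
t 24.93 tcp [547.   15.  298.2] F [-0.7 -0.4  0.6] w 30.7 q [-0.05  0.23  1.72  0.1   1.21 -1.76]
turn deg [-0.22 -0.24 -0.2 ] shift pre-turn cm [-0.98  0.25  8.25] post-turn [-0.94  0.21  8.25]
t 24.93 tcp [547.   15.  298.2] F [-0.7 -0.4  0.6] w 30.7 q [-0.05  0.23  1.72  0.1   1.21 -1.76]
turn deg [-0.22 -0.24 -0.2 ] shift pre-turn cm [-0.99  0.26 12.25] post-turn [-0.94  0.21 12.25]
```

```bash
python3 -m inch '[{"tx":-0.95,"ty":0.22,"tz":2,"ax":-0.2,"ay":-0.2,"az":-0.2,"jaw":0.35},{"tx":0,"ty":0,"tz":3.2,"ax":0,"ay":0,"az":0,"jaw":0.35},{"tx":0,"ty":0,"tz":3,"ax":0,"ay":0,"az":0,"jaw":0.35},{"tx":0,"ty":0,"tz":2,"ax":0,"ay":0,"az":0,"jaw":0.35},{"tx":0,"ty":0,"tz":2,"ax":0,"ay":0,"az":0,"jaw":0.35},{"tx":0,"ty":0,"tz":0,"ax":0,"ay":0,"az":0,"jaw":0.22},{"tx":0,"ty":0,"tz":0,"ax":0,"ay":0,"az":0,"jaw":0.22}]'
python3 - <<'E'
from h import *
delta(*cage(-15,-5,0))
R=[cage(-15+86*i/11,-5+40*i/11) for i in range(12)]
for (p,A),(q,B) in zip(R,R[1:]): print((A.T@(q-p)/10).round(2), np.degrees(Ro.from_matrix(A.T@B).as_rotvec()).round(2))
E
```

```text
t: 25.8
ee_pos: [550.3, 17.6, 178.2]
orientation: [-2.046, -2.298, -0.093]
ft_force: [0.1, 0.1, 0.4]
width: 19.7
t 25.8 tcp [550.3  17.6 178.2] F [0.1 0.1 0.4] w 19.7 q [-0.04  0.38  1.83  0.11  0.95 -1.79]
turn deg [ 0.17 -0.01  0.15] shift pre-turn cm [-0.11 -0.15  0.28] post-turn [-0.11 -0.15  0.28]
[ 1.39  0.   -0.16] [ 0.   -3.64 -0.  ]
[ 1.4  -0.   -0.05] [-0.   -3.64  0.  ]
[1.4  0.   0.06] [-0.   -3.64 -0.  ]
[ 1.39 -0.    0.17] [ 0.   -3.64 -0.  ]
[ 1.37 -0.    0.27] [-0.   -3.64  0.  ]
[1.35 0.   0.38] [ 0.   -3.64  0.  ]
[ 1.32 -0.    0.49] [-0.   -3.64 -0.  ]
[ 1.28 -0.    0.59] [ 0.   -3.64  0.  ]
[ 1.23 -0.    0.69] [ 0.   -3.64  0.  ]
[1.18 0.   0.78] [-0.   -3.64 -0.  ]
[1.12 0.   0.87] [-0.   -3.64 -0.  ]
```

```bash
python3 -m inch '[{"tx":1.39,"ty":-0.1,"tz":0.04,"ax":0,"ay":-3.64,"az":0,"jaw":0.22},{"tx":1.4,"ty":0,"tz":-0.05,"ax":0,"ay":-3.64,"az":0,"jaw":0.22},{"tx":1.4,"ty":0,"tz":0.06,"ax":0,"ay":-3.64,"az":0,"jaw":0.22},{"tx":1.39,"ty":0,"tz":0.17,"ax":0,"ay":-3.64,"az":0,"jaw":0.22},{"tx":1.37,"ty":0,"tz":0.27,"ax":0,"ay":-3.64,"az":0,"jaw":0.22},{"tx":0,"ty":0,"tz":0,"ax":0,"ay":0,"az":0,"jaw":0.22}]'
python3 - <<'E'
from h import *
delta(*cage(-15+86*5/11,-5+40*5/11))
E
```

```text
t: 26.55
ee_pos: [541.7, 86.8, 171.2]
orientation: [1.966, 2.212, -0.221]
ft_force: [0.0, -0.3, -1.2]
width: 19.6
t 26.55 tcp [541.7  86.8 171.2] F [ 0.  -0.3 -1.2] w 19.6 q [ 0.26  0.4   1.83 -0.28  0.96 -1.26]
turn deg [ 0.32 -0.04  0.2 ] shift pre-turn cm [-0.2  -0.07  0.18] post-turn [-0.2  -0.07  0.19]
```

```bash
python3 -m inch '[{"tx":1.25,"ty":0,"tz":0.45,"ax":0,"ay":-3.64,"az":0,"jaw":0.22},{"tx":1.25,"ty":0,"tz":0.49,"ax":0,"ay":-3.64,"az":0,"jaw":0.22},{"tx":1.28,"ty":0,"tz":0.59,"ax":0,"ay":-3.64,"az":0,"jaw":0.22},{"tx":1.23,"ty":0,"tz":0.69,"ax":0,"ay":-3.64,"az":0,"jaw":0.22},{"tx":1.18,"ty":0,"tz":0.78,"ax":0,"ay":-3.64,"az":0,"jaw":0.22},{"tx":1.1,"ty":0,"tz":0.87,"ax":0,"ay":-3.64,"az":0,"jaw":0.22},{"tx":0,"ty":0,"tz":0,"ax":0,"ay":0,"az":0,"jaw":0.22}]'
python3 - <<'E'
from h import *
delta(*cage(71,35))
im,d=viewer.get_image("side");cv2.imwrite("pics/open.png",cv2.resize(im[110:260,230:430],(800,600),interpolation=cv2.INTER_CUBIC)[:,:,::-1])
E
```

```text
t: 27.42
ee_pos: [535.1, 136.9, 107.2]
orientation: [1.75, 1.965, -0.551]
ft_force: [-0.2, 0.3, -0.3]
width: 19.4
t 27.43 tcp [535.1 136.9 107.2] F [-0.2  0.3 -0.3] w 19.4 q [ 0.53  0.62  1.77 -0.63  1.11 -0.77]
turn deg [ 0.12 -0.03  0.11] shift pre-turn cm [ 0.03  0.01 -0.09] post-turn [ 0.03  0.01 -0.09]
```

View pics/open.png

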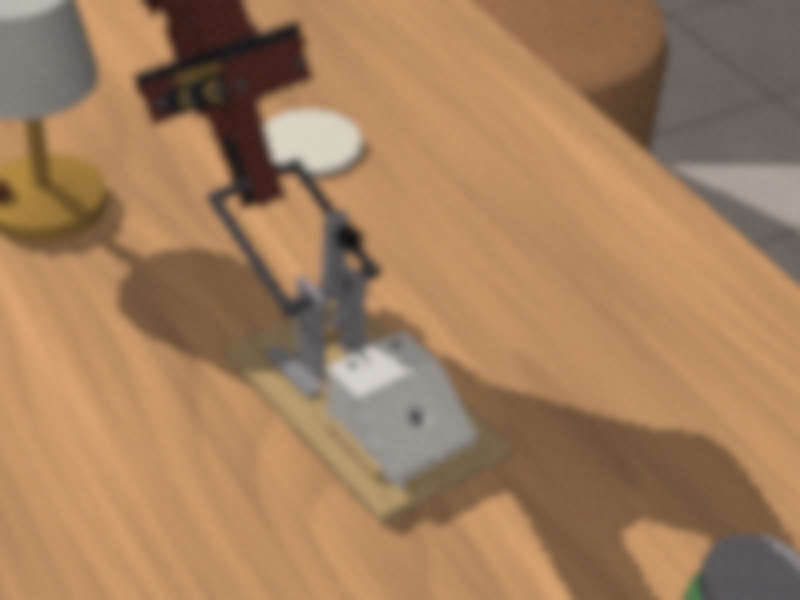

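Clamp open: the arm is up with the foot at crop (350,240), and the unit sits in the jig. I'll withdraw and do the final checks.

```bash
python3 -m inch '[{"tx":0,"ty":0,"tz":0,"ax":0,"ay":0,"az":0,"jaw":0.35},{"tx":0,"ty":0,"tz":0,"ax":0,"ay":0,"az":0,"jaw":0.35},{"tx":0,"ty":0,"tz":-2,"ax":0,"ay":0,"az":0,"jaw":0.35},{"tx":0,"ty":0,"tz":-3,"ax":0,"ay":0,"az":0,"jaw":0.35},{"tx":0,"ty":0,"tz":-3,"ax":0,"ay":0,"az":0,"jaw":0.35},{"tx":0,"ty":0,"tz":-2,"ax":0,"ay":0,"az":0,"jaw":0.35},{"tx":0,"ty":0,"tz":0,"ax":0,"ay":0,"az":0,"jaw":0.35},{"tx":0,"ty":0,"tz":0,"ax":0,"ay":0,"az":0,"jaw":0.35}]'
python3 - <<'E'
from h import *
print(get_obs()["ft_force"].round(1))
for n in("side","top"):
    im,d=viewer.get_image(n);z0=np.load(f"/tmp/{n}0.npz");d0=z0["d"]
    for th in("unit","clamp_grip","stand","marker","lamp","jar","coaster"):
        for r in masks_of(n,th)[:1]:
            m=r["pixels"];k=m&(d>0)&(d0>0);ys,xs=np.nonzero(k)
            P=back(n,d,np.c_[xs,ys]);Q=back(n,d0,np.c_[xs,ys])
            print(n,th,np.round(r["location"]),"median",np.median(P,0).round(1),"initial same px",np.median(Q,0).round(1),"frac depth changed>8mm",np.mean(abs(d[k]-d0[k])>8).round(2))
E
```

```text
t: 28.48
ee_pos: [528.3, 193.3, 189.7]
orientation: [1.75, 1.963, -0.549]
ft_force: [-1.0, -0.9, -0.7]
width: 30.9
[-1.  -0.9 -0.7]
side unit [330. 210.] median [549. -51.  47.] initial same px [548.6 -51.   47.2] frac depth changed>8mm 0.0
side clamp_grip [312. 171.] median [537.9  45.7 115. ] initial same px [538.4  46.1 116.2] frac depth changed>8mm 0.01
side stand [345. 321.] median [ 406.4 -365.2   44.2] initial same px [ 406.4 -365.3   44.1] frac depth changed>8mm 0.0
side marker [339. 297.] median [ 414.1 -328.8   88.5] initial same px [ 413.9 -328.7   87.5] frac depth changed>8mm 0.0
side lamp [240. 130.] median [416.5 315.9 158.4] initial same px [416.8 316.2 157.2] frac depth changed>8mm 0.02
side jar [414. 270.] median [ 617.9 -337.9   84.2] initial same px [ 617.9 -337.6   84.1] frac depth changed>8mm 0.0
side coaster [307. 142.] median [672.2 319.    9.2] initial same px [672.8 317.8   9.6] frac depth changed>8mm 0.05
top unit [332. 189.] median [556.1 -43.9  58.5] initial same px [556.  -43.9  58. ] frac depth changed>8mm 0.07
top clamp_grip [282. 176.] median [554.9 103.8 118.2] initial same px [554.7 103.8 117. ] frac depth changed>8mm 0.08
top stand [424. 230.] median [ 418.3 -348.4   45.7] initial same px [ 418.4 -347.7   46.2] frac depth changed>8mm 0.06
top lamp [213. 222.] median [427.3 307.2 174.9] initial same px [427.3 307.4 174.9] frac depth changed>8mm 0.04
top jar [418. 163.] median [ 629.4 -316.8  108.6] initial same px [ 629.4 -316.9  108.1] frac depth changed>8mm 0.05
top coaster [225. 154.] median [673.2 317.5   8.2] initial same px [673.1 317.2   8.7] frac depth changed>8mm 0.08
```

```bash
python3 -c "
from workcell import ctrl;print(ctrl.close_job())"
```

```text
the job is handed in; nothing more can be done
None
```

The job is done and handed in at about 28.5 s of the 72 s allowed; the hand-in gives no verdict.

I swung the clamp shut over the unit and took the slim grey stylus, leaving the marker and the orange and yellow look-alikes alone. I pressed the reset button, put the stylus back in its hole and swung the clamp open again.

- **Button press:** it ended on a rigid stop at about 15 N on the wrist, well under the 40 N limit. The estimated tip depth was about 15.6 mm against a nominal 14 mm. That is about 1.6 mm more than full travel, which I put down to calibration error. Full travel is inferred from the stop and the depth, since the button itself could not be measured. For the same reason I did not check separately that it has sprung back out.
- **Clamp and foot force:** the closed and open positions showed clearly in the pictures. The foot's 3 N on the unit was not measured.
- **Final state:** the stylus was back within about 0.5 mm of its starting position, checked right after it was put back. The unit, open clamp, marker, lamp, jar and coaster all matched the first images within about 1–2 mm. The gripper was clear of everything and the wrist force was near zero.
- **Failed or missed:** my first move command was refused because its rows were incomplete, and nothing moved. In the last check the top-camera network did not find the marker, but the side camera did.

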